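# Slide the wet panel into its drying case and snap the cover shut

### The arm

A 6-joint arm with a two-finger parallel gripper is mounted at the origin on the work surface. World frame = base frame: x ahead of the robot, y to its left, z up, the work surface at z = 0. Lengths are in m, angles in rad, forces in N, time in s.
With the tool pointing down it reaches from about 0.35 to 0.975 m from the base axis. Payload 4.9 kg.
Tool frame: the origin (TCP) lies between the finger pads; the fingertips stand 25 mm ahead of it and the grasp point (between the pads) lies 6 mm ahead of it (manip.tcp_to_tips is the z of the fingertips in the tool frame, in m); z points along the fingers, y is the line along which they close (so a half turn about z gives the same grasp; the last joint's range is limited). The gripper opens to 85 mm and grips with 20 to 120 N. Pads are 22 mm wide; open, the fingers measure 114 mm over their backs; the gripper's body (76 mm by 85 mm) begins 54 mm behind the grasp point. The pads swing forward as they close: fully open they stand 13 mm farther back than shut.
Start: joints at [1.226, 0.053, 1.613, -0, 1.476, -0.119], TCP at [0.14, 0.609, 0.256] pointing down, gripper open.
Joint ranges: [-3.01, 3.01], [-1.01, 2.22], [0.06, 2.58], [-1.02, 4.17], [0.09, 2.62], [-3.14, 3.14]. Speed limits (rad/s): [2.57, 2.57, 3.14, 3.14, 3.14, 3.14].

### API

Orientations are given as a unit quaternion [w, x, y, z].
In Python, from plant import manip gives the robot as it stands. The module is installed in compiled form; this text tells all that it offers.
- The arm moves only by the tool arm_command, never from a script. Its argument "moves" is a list of rows, each a list of 3 entries, a list of its own where there are three numbers: the opening, from -1 (shut) to 1 (fully open), then the shift along the tool's x, y, z in units of 0.15 m (1.0 is 0.15 m), then the turn about the tool's z in units of 2 pi rad (1.0 is 2 pi rad). A call has 1 to 20 rows; each row is the pose to reach, as a shift and turn from the pose commanded when the call began, along the tool's axes at that moment, turning the shorter way round; what a row does not reach only later rows make up. A row lasts 1/12 s, in which the tool goes at most 41.7 mm and 7.16 degrees, less where a joint would pass 70% of its speed; a pose out of reach is approached as far as the arm can. A call with a number of a shift or a turn outside -1 to 1 is refused whole. A call with a gripper value outside its range is refused whole. The fingers move at their own pace and stop on an object; the grip force is fixed at half the most. Time passes only in rows, so rows that repeat a pose let the fingers close. It gives the time, the measured TCP pose, the force, the opening and the grip force at its end, in the units of the state.
- manip.state(): the state, without advancing time (a new reading comes with each control period).
- manip.grab_frame(name): name is "scene" or "top"; returns a dict with "frame" (400x640x3 uint8, red, green, blue), "fx", "fy", "cx", "cy" (pixels), "k1" (the pictures are not rectified: a ray, as slopes to the right and down, at radius r is drawn at 1 + k1 r^2 times it, then the intrinsics apply), "R" (3x3) and "t" (3): a world point X has camera coordinates R X + t. Camera axes: x right, y down, z forward; pixel columns grow to the right and rows downward; lengths in m; the calibration is good to about 2 mm. A picture is of the moment at which its call begins. There is no depth.
- manip.job_done(): hands the job in; it is judged then, once.
Trained networks look in a picture, given as the dict that the camera call returned (one of the last four; its "shot" number tells which), for a name from the list of things; names that differ only in an ending like _2 or _b are one class to them, and where a whole thing is asked for, a point or a joint stands for the part that bears it (a point fixed in the world has none). Each returns a list of dicts, best first, with "confidence" (0 to 1); they miss things now and then, are a little off and sometimes report something else, mostly with a low value. They report only what shows in the picture. A call takes as long as a camera call. They do not tell look-alikes from the thing itself.
- manip.search_frame(picture, target): "extent" ([left, top, right, bottom] in pixels, round what is visible of it).
The state is a dict: "time": time; "joint_pos": joint angles; "joint_vel": joint speeds; "joint_efforts": joint torques, N m; "tool_pos": TCP position; "tool_rot": TCP orientation; "contact_force": force on the tool from outside, world axes, zero at the start; "ft_torque": the same for the moment, N m; "gripper_width": opening from 0.0 (shut) to 1.0 (fully open); "grasp_force": force on a finger pad.
Only numpy, scipy, OpenCV 4.12 (cv2) and the standard library are available. Lean on these libraries where they do the work, as an engineer would, in place of code of your own. Each camera call takes 0.05 s, during which the arm holds its last target. There are 200 camera calls.

### The job

Slide the small freshly painted panel flat along the board into the wooden drying case until it is fully home against the back, and only then press the case's hinged cover down until its catches hold it shut. The paint is wet, so move the panel by its edges and never touch the painted face; leave the bottles, pot, knife and other things on the desk where they are.

Things in the scene. Friction and masses are not known exactly. Their poses are not given: they have to be found in the camera images.
- case: Fixed drying case on a plywood baseboard 5 mm thick (x -250 to 126, y +-140). Origin: centre of the case's mouth at desk level; x points into the case, y across, z up. Channel 95 wide (y +-47.5), 112 deep (x 0 to 112), walls 10 thick, z 5 to 25. Lead-in fins flare the mouth from y +-47.5 at x 0 to +-54 at x -12, z 5 to 19.
- case_back (a point): Middle of the inside face of the case's back stop (12 thick), 112 mm in from the mouth, 12 mm above the desk; the panel's leading edge touches it when fully home.
- case_roof (a point): Centre of the upper face of the case's fixed roof, at case (89, 0, 31) mm. The roof is 6 thick and covers case x 54 to 124, y +-57.5; from x 0 to 54 the channel is open above until the cover is shut.
- panel: Loose wooden painting panel, 110 (its x) by 92 (its y) by 14 mm thick, 0.1 to 0.26 kg, flat on the baseboard in front of the mouth, turned up to 0.6 rad from the case's x. Origin: centre of its underside. Its 110 mm length goes into the case, either end first; too wide to grip. Fully home, its origin is 57 mm inside the mouth and its rear edge 2 mm inside.
- paint: The wet painted face: a layer 98 by 80 by 1.5 mm on top of the panel, centred (bare 6 mm margin all round). Origin at its underside, on the panel's top. Must never be touched by the robot.
- cover (a joint): Angle in rad of the case's hinged cover: 0 shut flat over the channel's front, grows as it opens up and back; starts open at 1.65 to 2.1, limit 2.2. A weak spring (under 1 N at its edge) lifts it again unless the catches hold it. Shut, its top lies flat at case z 31 mm. It cannot shut while the panel sticks out.
- cover_hinge (a point): Middle of the cover's hinge axis, at case (54, 0, 28) mm; the axis runs along the case's y. The cover is 105 wide, 6 thick (mid-plane through the axis) and reaches 60 mm from the axis.
- cover_edge (a point): Middle of the cover's free edge on its upper face, 60 mm from the hinge axis; with the cover shut at case (-6, 0, 31) mm. Below it hangs a lip 84 wide, 5.5 thick, 12 deep that comes down just in front of the mouth (shut: case x -6 to -0.5, z 13 to 25).
- catches (a point): Midpoint between the two sprung brass catches, at case (16, 0, 33) mm. They stand beside the channel at x 10 to 22, y +-53.5 to +-65.5, up to z 36, and snap over beads on the cover's sides; that takes about 4 to 8 N pressed straight down near the cover's free edge.
- varnish: bystander to leave alone: squat amber glass bottle with black cap, radius 18, 65 tall mm; origin at the centre of its underside
- ink_jar: bystander to leave alone: small glass jar with black lid, radius 20, 45 tall mm; origin at the centre of its underside
- black_bottle: bystander to leave alone: tall black plastic bottle, radius 36, 220 tall mm; origin at the centre of its underside
- red_bottle: bystander to leave alone: red paint bottle, radius 34, 130 tall mm; origin at the centre of its underside
- brush_pot: bystander to leave alone: terracotta pot of brushes, radius 38, 90 tall, brushes up to 200 mm; origin at the centre of its underside
- palette_knife: bystander to leave alone: broad palette knife (flat steel blade, wooden handle) lying flat, 200 long, under 30 tall; origin about its middle, x along it
- urchin: bystander to leave alone: dry round sea-urchin shell, radius 34, 42 tall mm; origin at the centre of its underside
Mind the look-alikes: they are no part of the job. Leave any black or yellow look-alike of the panel alone.

How it is judged:
On the way, in this order (a step that is already met when the one before it is completed fails the run):
1. the panel is fully home in the case while the cover still stands open (x of panel in the frame of case above 0.0542 m and y of panel in the frame of case between -0.004 and 0.004 m and angle between the x axis of panel and the x axis of case, either way round below 0.06 rad and z of panel in the frame of case below 0.009 m and angle between panel's own z axis and vertical below 0.06 rad and value of joint cover above 0.5 rad), for 0.2 s.
2. the cover is snapped shut over the panel (x of panel in the frame of case above 0.0542 m and y of panel in the frame of case between -0.004 and 0.004 m and angle between the x axis of panel and the x axis of case, either way round below 0.06 rad and z of panel in the frame of case below 0.009 m and angle between panel's own z axis and vertical below 0.06 rad and value of joint cover below 0.05 rad), for 0.2 s.
At the end, for the whole second after the job is handed in: The panel lies flat in the case, square to it (within 0.06 rad and 4 mm sideways) and within about 3 mm of the back stop; the cover is held shut by its catches (joint below 0.05 rad); the panel is at rest (all of step 2 and linear speed of panel below 0.01 m/s); the robot touches nothing.
It fails at once if the robot touches the wet painted face (contact force between any of the fingers, the arm and paint above 0.3 N).
It fails at once if a bystander is shifted by more than 15 mm or tipped (distance of any of varnish, ink_jar, black_bottle, red_bottle, brush_pot, palette_knife, urchin from where it was at the start of the episode above 0.015 m or angle between any of varnish, ink_jar, black_bottle, red_bottle, brush_pot, urchin's own z axis and vertical above 0.4 rad).
It also fails if it takes over 72 s, if anything falls off the work surface, if the arm or the gripper's body presses on something with over 40 N, if the wrist force passes 120 N, or if a joint passes its speed limit or range.

## Working session

There is one attempt and no reset: what is moved stays moved. The work goes in short steps, Python scripts to look and compute and a tool call to move; the robot and the scene stay as the last step left them, time stands still between calls to the robot, and variables do not carry over. Pictures are saved under pics/ and viewed, at most 10 in all, crops included, and the job is handed in when it is done.

Besides the shell and the picture viewer there is one more tool, called after "Request:" by a JSON object that holds its "method" and its "body". arm_command: Moves the arm, as the interface text tells. Shifts and turns lie within -1 to 1; 1 stands for 0.15 m of shift or 2 pi rad of turn. Its arguments: {"type":"object","properties":{"moves":{"type":"array"}},"required":["moves"]}

```bash
mkdir -p pics
cat > h.py <<'E'
import numpy as np, cv2
from plant import manip
def proj(p,X):
    c=np.atleast_2d(X)@np.array(p["R"]).T+np.array(p["t"]); s=c[:,:2]/c[:,2:]
    s=s*(1+p["k1"]*(s**2).sum(1,keepdims=True))
    return s*[p["fx"],p["fy"]]+[p["cx"],p["cy"]]
def ray(p,uv):
    d=(np.atleast_2d(uv).astype(float)-[p["cx"],p["cy"]])/[p["fx"],p["fy"]]; s=d.copy()
    for _ in range(20): s=d/(1+p["k1"]*(s**2).sum(1,keepdims=True))
    R=np.array(p["R"]); v=np.c_[s,np.ones(len(s))]@R
    return -R.T@np.array(p["t"]), v
def atz(p,uv,z):
    o,v=ray(p,uv); return o+v*((z-o[2])/v[:,2:])
E
python3 - <<'E'
from h import *
import pickle
P={}
for n in("scene","top"):
    p=manip.grab_frame(n);P[n]=p
    cv2.imwrite(f"pics/{n}0.png",p["frame"][...,::-1])
    print(n,{k:np.round(p[k],3).tolist() for k in("fx","cx","cy","k1","t")}, np.round(-np.array(p["R"]).T@p["t"],3))
    for t in("panel","case","cover","catches","paint","varnish","ink_jar","black_bottle","red_bottle","brush_pot","palette_knife","urchin"):
        try: print(t,[(np.round(d["extent"]).astype(int).tolist(),round(d["confidence"],2)) for d in manip.search_frame(p,t)[:3]])
        except Exception as e: print(t,e)
pickle.dump(P,open("p0.pkl","wb"))
print(manip.state(),manip.tcp_to_tips)
E
```

```text
scene {'fx': 397.202, 'cx': 315.92, 'cy': 198.495, 'k1': 0.027, 't': [0.165, -0.323, 1.295]} [1.079 0.215 0.774]
panel [([269, 178, 323, 226], 0.92), ([125, 206, 175, 259], 0.6), ([240, 105, 265, 132], 0.58)]
case [([215, 165, 413, 315], 0.79)]
cover [([338, 224, 374, 260], 0.74)]
catches [([215, 163, 410, 314], 0.75)]
paint [([240, 104, 261, 128], 0.81), ([275, 185, 319, 223], 0.76), ([124, 209, 174, 253], 0.6)]
varnish []
ink_jar [([348, 192, 366, 218], 0.72), ([298, 275, 337, 358], 0.59)]
black_bottle [([297, 274, 336, 356], 0.56)]
red_bottle [([249, 255, 284, 305], 0.57)]
brush_pot [([210, 94, 249, 163], 0.75)]
palette_knife [([217, 156, 284, 200], 0.85), ([335, 223, 378, 259], 0.71), ([389, 266, 419, 294], 0.53)]
urchin [([391, 264, 421, 294], 0.94)]
top {'fx': 390.836, 'cx': 326.405, 'cy': 198.566, 'k1': 0.032, 't': [-0.01, 0.515, 1.1]} [0.323 0.013 1.171]
panel [([413, 275, 459, 327], 0.91), ([316, 182, 367, 233], 0.89), ([412, 124, 455, 167], 0.57)]
case []
cover [([272, 153, 290, 192], 0.65)]
catches [([249, 129, 392, 256], 0.85)]
paint [([236, 152, 255, 173], 0.72), ([414, 
[... 475 characters left out ...]
int_pos': array([ 1.22599408e+00,  5.26774354e-02,  1.61287458e+00, -3.31810122e-05,
        1.47597175e+00, -1.18979514e-01]), 'joint_vel': array([-0.00014389,  0.00041667,  0.00076767,  0.00101252, -0.00021134,
        0.00040009]), 'joint_efforts': array([-1.37820763e-03, -3.93675506e+01, -3.70454657e+01, -1.52626367e-04,
        3.08612316e-04,  5.69425126e-06]), 'tool_pos': array([0.13993716, 0.60913   , 0.25633278]), 'tool_rot': array([2.39904072e-05, 1.12670041e-01, 9.93632457e-01, 2.97288993e-05]), 'contact_force': array([ 0.35143911, -0.50189029,  0.11013932]), 'ft_torque': array([ 0.01605349, -0.02899847, -0.01294139]), 'grasp_force': 0.0, 'gripper_width': 1.0014271417654856} 0.025
```

Run:
```python
import cv2
a=cv2.imread("pics/top0.png")[70:340,210:480];cv2.imwrite("pics/topc.png",cv2.resize(a,(600,600),interpolation=2))
a=cv2.imread("pics/scene0.png")[85:365,110:430];cv2.imwrite("pics/scenec.png",cv2.resize(a,(685,600),interpolation=2))
```

```text
(no output)
```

View pics/topc.png

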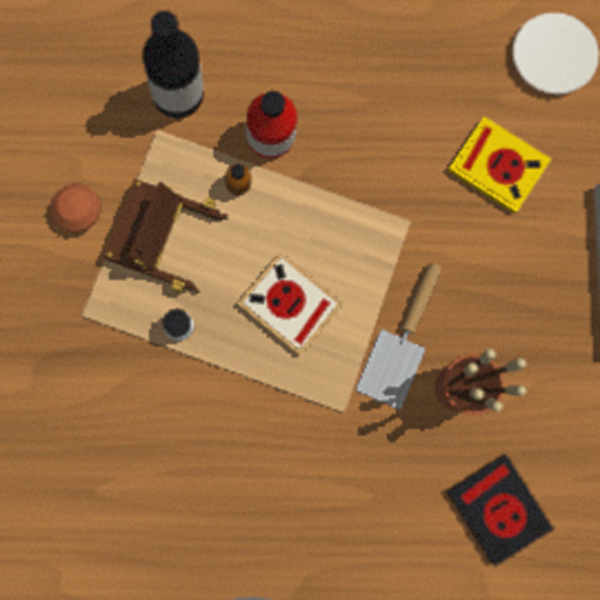

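View pics/scenec.png

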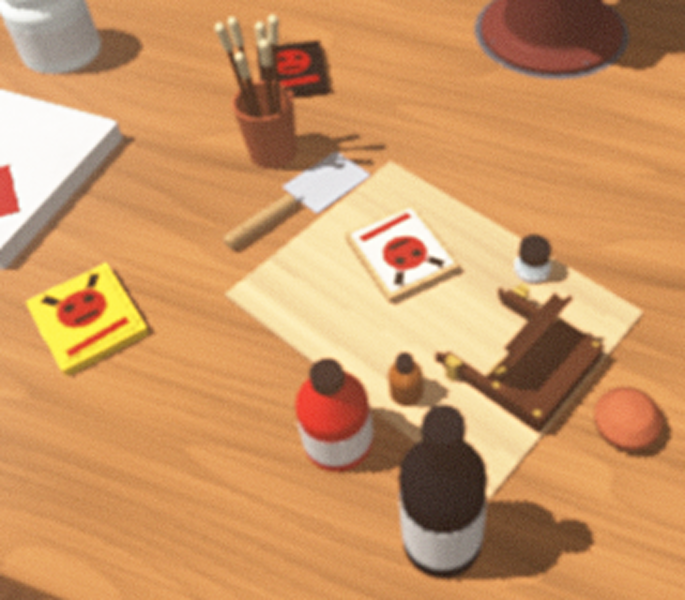

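The top view shows the white panel at px (340,206) on the board. The look-alikes are yellow at (435,145) and black at (436,301), both off the board, plus a big white block in the scene view at about (135,165). I choose the white one on the board. The case is at about (275,172) with its cover standing up. I'll fit poses in both views and check them on an overlay crop.

```bash
cat >> h.py <<'E'
from scipy.optimize import minimize
def T(q,P):
    c,s=np.cos(q[2]),np.sin(q[2]); P=np.atleast_2d(P).astype(float)
    return np.c_[q[0]+c*P[:,0]-s*P[:,1], q[1]+s*P[:,0]+c*P[:,1], P[:,2]]
def rect(x0,x1,y0,y1,z,n=60):
    t=np.linspace(0.03,.97,n)[:,None]; C=np.array([[x0,y0,z],[x1,y0,z],[x1,y1,z],[x0,y1,z]])
    return np.vstack([C[i]+(C[(i+1)%4]-C[i])*t for i in range(4)])
def grad(p,s):
    g=cv2.GaussianBlur(p["frame"].astype(np.float32),(0,0),s)
    return np.sqrt(sum(cv2.Sobel(g,cv2.CV_32F,*d)**2 for d in((1,0),(0,1))).sum(2))
def fit(pics,P,q0):
    q=np.array(q0,float)
    for s in(3,1.5,.8):
        G=[grad(p,s) for p in pics]
        def f(d):
            X=T(q+d*[.01,.01,.05],P); v=0
            for p,g in zip(pics,G):
                uv=proj(p,X).astype(np.float32); v-=cv2.remap(g,uv[:,0],uv[:,1],1).mean()/g.max()
            return v
        r=minimize(f,np.zeros(3),method="Nelder-Mead",options=dict(initial_simplex=np.vstack([np.zeros(3),np.eye(3)*.6*s/3])))
        q=q+r.x*[.01,.01,.05]
    return q,r.fun
E
python3 - <<'E'
from h import *
import pickle
P=pickle.load(open("p0.pkl","rb")); t,s=P["top"],P["scene"]
c=lambda L:np.array(L)/600*270+[210,70]
cs=lambda L:np.array(L)/600*280+[110,85]
B=c([(158,130),(410,221),(346,411),(84,317)]); b=atz(t,B,.005); print("board",b.round(3))
Bs=cs([(490,497),(228,294),(390,162),(643,314)]); print("board scene",atz(s,Bs,.005).round(3))
K=c([(281,256),(342,303),(297,353),(236,305)]); k=atz(t,K,.019); print("panel",k.round(3))
Ks=cs([(395,300),(347,239),(406,208),(461,268)]); print("panel scene",atz(s,Ks,.019).round(3))
# two-view heights
for A,Bq,nm in((B,Bs,"board"),(K,Ks,"panel")):
    for order in range(4):
        h=[];gap=[]
        for u,v in zip(A,np.roll(Bq,-order,0)):
            o1,d1=ray(t,u);o2,d2=ray(s,v); L=np.c_[d1[0],-d2[0]]; x=np.linalg.lstsq(L,o2-o1,rcond=None)[0]
            p1=o1+d1[0]*x[0];p2=o2+d2[0]*x[1];h.append((p1+p2)[2]/2);gap.append(np.linalg.norm(p1-p2))
        if max(gap)<.015: print(nm,order,"h",np.round(h,3),"gap",np.round(gap,3))
far=b[[1,2]].mean(0);near=b[[0,3]].mean(0); th=np.arctan2(*(near-far)[1::-1]); o=far+(near-far)*250/376
for pics in((t,),(s,),(t,s)): 
    q,f=fit(pics,rect(-.25,.126,-.14,.14,.005),[o[0],o[1],th]);print("case",q.round(4),f)
front=k[[0,3]].mean(0);rear=k[[1,2]].mean(0);tp=np.arctan2(*(front-rear)[1::-1]);m=k.mean(0)
for pics in((t,),(s,),(t,s)): 
    qp,f=fit(pics,rect(-.055,.055,-.046,.046,.019),[m[0],m[1],tp]);print("panel",qp.round(4),f)
R=np.array([[np.cos(q[2]),np.sin(q[2])],[-np.sin(q[2]),np.cos(q[2])]])
print("panel in case",(R@(qp[:2]-q[:2])).round(4),qp[2]-q[2])
np.save("case.npy",q)
out=[]
for p,(x,y,w,h) in((t,(235,115,170,150)),(s,(205,150,220,170))):
    a=cv2.resize(p["frame"][y:y+h,x:x+w,::-1],None,fx=3.2 if p is t else 2.6,fy=3.2 if p is t else 2.6); f=3.2 if p is t else 2.6
    for X,col in((T(q,rect(-.25,.126,-.14,.14,.005)),(255,0,0)),(T(qp,rect(-.055,.055,-.046,.046,.019)),(0,255,0)),(T(q,rect(.054,.124,-.0575,.0575,.031)),(255,255,0)),(T(q,rect(-.012,.0,-.054,.054,.019)),(255,0,255))):
        for u in proj(p,X): cv2.circle(a,tuple(int(z) for z in (u-[x,y]+.5)*f),0,col,-1)
    out.append(a)
cv2.imwrite("pics/ov_t.png",out[0])
E
```

```text
board [[ 0.74   0.139  0.005]
 [ 0.615 -0.212  0.005]
 [ 0.354 -0.122  0.005]
 [ 0.475  0.231  0.005]]
board scene [[ 0.741  0.142  0.005]
 [ 0.613 -0.209  0.005]
 [ 0.353 -0.118  0.005]
 [ 0.48   0.237  0.005]]
panel [[ 0.56  -0.034  0.019]
 [ 0.497 -0.116  0.019]
 [ 0.429 -0.056  0.019]
 [ 0.492  0.026  0.019]]
panel scene [[ 0.566 -0.024  0.019]
 [ 0.503 -0.111  0.019]
 [ 0.433 -0.064  0.019]
 [ 0.498  0.029  0.019]]
board 0 h [ 0.003  0.005  0.005 -0.002] gap [0.003 0.003 0.004 0.005]
panel 0 h [0.01  0.011 0.017 0.012] gap [0.007 0.003 0.009 0.001]
case [0.5685 0.0699 1.2296] -0.2608920931816101
case [0.5646 0.0689 1.2303] -0.23115652799606323
case [0.5674 0.0691 1.2292] -0.46656739711761475
panel [ 0.5061 -0.0369  0.9259] -0.27046558260917664
panel [ 0.4914 -0.0428  0.8898] -0.2234504669904709
panel [ 0.4971 -0.0497  0.8839] -0.44039663672447205
panel in case [-0.1354  0.0264] -0.34533760146345716
```

View pics/ov_t.png

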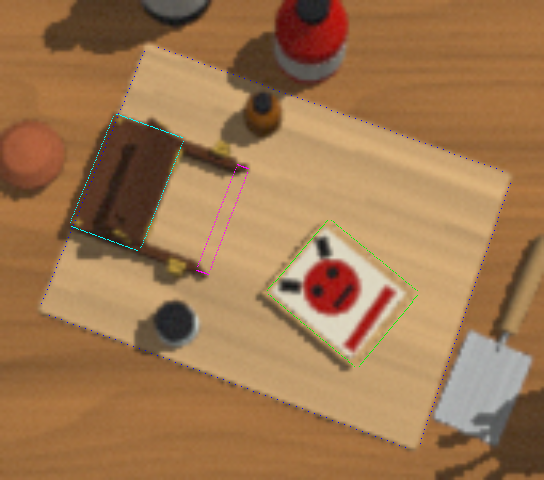

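The case fit is consistent in both views: heights are about 0.005 for the board and 0.012–0.019 for the panel, and the reach is fine. The overlay fits the board, roof and fins. The panel is at about case (-133, +26) mm, turned -0.33 rad. The plan is a two-finger side push from case +y to square and centre it, then a rear push.

```bash
cat >> h.py <<'E'
Q=np.load("case.npy") if __import__("os").path.exists("case.npy") else None
def tocase(X):
    X=np.atleast_2d(X); c,s=np.cos(Q[2]),np.sin(Q[2]); d=X[:,:2]-Q[:2]
    return np.c_[c*d[:,0]+s*d[:,1],-s*d[:,0]+c*d[:,1],X[:,2]]
def where(goal=None,yaw=None):
    "tool in case frame; goal (case xyz of TCP) -> shift /0.15 along tool axes; yaw = wanted case angle of tool y"
    from scipy.spatial.transform import Rotation as Ro
    s=manip.state(); w=np.roll(s["tool_rot"],-1); M=Ro.from_quat(w).as_matrix(); p=np.array(s["tool_pos"])
    ya=np.arctan2(M[1,1],M[0,1])-Q[2]
    print("t",round(s["time"],2),"tcp case",tocase(p).round(4)[0],"yaw",round(ya,4),"F",np.round(s["contact_force"],1),"w",round(s["gripper_width"],3))
    if goal is not None: print("shift",(M.T@(T(Q,goal)[0]-p)/.15).round(4))
    if yaw is not None: print("turn",round(((ya-yaw+np.pi)%(2*np.pi)-np.pi)/(2*np.pi),4))
E
python3 - <<'E'
from h import *
import pickle
t=pickle.load(open("p0.pkl","rb"))["top"]
for n,u,z in(("jar",(291,216),.03),("varnish",(316,150),.04),("pot",(420,243),.07),("knifeblade",(385,235),.003),("bottle",(290,108),.08),("red",(332,125),.08)):
    X=atz(t,u,z);print(n,X.round(3)[0],tocase(X).round(3)[0])
where((-.145,.12,.13),0)
E
```

```text
jar [0.464 0.1   0.03 ] [-0.006  0.108  0.03 ]
varnish [0.662 0.029 0.04 ] [-0.006 -0.103  0.04 ]
pot [ 0.387 -0.267  0.07 ] [-0.377  0.057  0.07 ]
knifeblade [ 0.413 -0.18   0.003] [-0.287  0.061  0.003]
bottle [0.777 0.107 0.08 ] [ 0.106 -0.185  0.08 ]
red [ 0.727 -0.017  0.08 ] [-0.028 -0.179  0.08 ]
t 1.3 tcp case [0.3657 0.5837 0.2563] yaw 0.1158 F [ 0.4 -0.5  0.1] w 1.001
shift [-2.6771 -3.7388  0.8421]
turn 0.0184
```

Request:
{"method": "arm_command", "body": {"moves": [[0.4,[-0.3,-1,0],0.0185],[0.4,[-0.3,-1,0],0.0185],[0.4,[-0.3,-1,0],0.0185],[0.4,[-0.3,-1,0],0.0185],[0.4,[-0.3,-1,0],0.0185]]}}

```text
time: 1.72
tool_pos: [0.1499, 0.4487, 0.2553]
tool_rot: [0.0, 0.171, 0.985, -0.001]
contact_force: [0.3, 0.5, 0.3]
gripper_width: 0.7
grasp_force: 0.0
```

Request:
{"method": "arm_command", "body": {"moves": [[0.4,[-1,-0.7,0],0],[0.4,[-1,-0.7,0],0],[0.4,[-1,-0.7,0],0],[0.4,[-1,-0.7,0],0],[0.4,[-1,-0.7,0],0]]}}

```text
time: 2.13
tool_pos: [0.2582, 0.3012, 0.2568]
tool_rot: [0.001, 0.172, 0.985, 0.0]
contact_force: [-0.1, -0.5, -0.1]
gripper_width: 0.698
grasp_force: 0.0
```

Request:
{"method": "arm_command", "body": {"moves": [[0.4,[-1,-0.8,0],0],[0.4,[-1,-0.8,0],0],[0.4,[-1,-0.8,0],0],[0.4,[-1,-0.8,0],0],[0.4,[-1,-0.8,0],0],[0.4,[-1,-0.8,0],0]]}}

```text
time: 2.63
tool_pos: [0.3596, 0.1371, 0.2569]
tool_rot: [0.001, 0.173, 0.985, -0.0]
contact_force: [-0.4, 0.3, -0.4]
gripper_width: 0.698
grasp_force: 0.0
```

```bash
python3 -c "
from h import *
where((-.145,.12,.10),0)"
```

```text
t 2.63 tcp case [-0.0056  0.2186  0.2569] yaw -0.0071 F [-0.4  0.3 -0.4] w 0.698
shift [-0.6618 -0.9243  1.0475]
turn -0.0011
```

Request:
{"method": "arm_command", "body": {"moves": [[0.4,[-0.66,-0.92,0.3],0],[0.4,[-0.66,-0.92,0.6],0],[0.4,[-0.66,-0.92,0.9],0],[0.4,[-0.66,-0.92,1],0],[0.4,[-0.66,-0.92,1],0],[0.4,[-0.66,-0.92,1],0],[0.4,[-0.66,-0.92,1],0]]}}

```text
time: 3.22
tool_pos: [0.4017, -0.0237, 0.1015]
tool_rot: [-0.004, 0.172, 0.985, 0.0]
contact_force: [-0.1, 0.5, -0.5]
gripper_width: 0.702
grasp_force: 0.0
```

Run:
```python
from h import *
where((-.145,.12,.034),0)
p=manip.grab_frame("scene"); q=manip.grab_frame("top")
a=cv2.resize(p["frame"][100:320,180:440,::-1],None,fx=2,fy=2.);b=cv2.resize(q["frame"][100:320,220:360,::-1],None,fx=2,fy=2.)
cv2.imwrite("pics/s1.png",np.hstack([a,b]))
```

```text
t 3.22 tcp case [-0.1429  0.125   0.1015] yaw -0.0034 F [-0.1  0.5 -0.5] w 0.702
shift [-0.0373 -0.0132  0.4499]
turn -0.0005
```

View pics/s1.png

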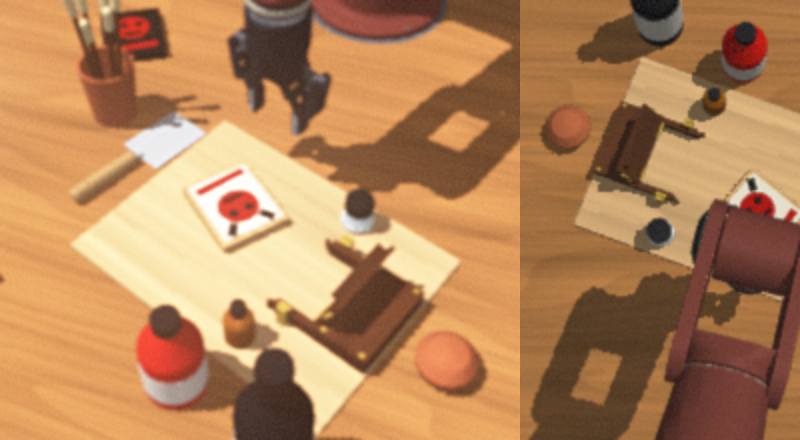

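The gripper is clear of the panel on the base side. Descending, then the first part of the side push.

Request:
{"method": "arm_command", "body": {"moves": [[0.4,[0,-0.013,0.2],0],[0.4,[0,-0.013,0.4],0],[0.4,[0,-0.013,0.463],0],[0.4,[0,-0.013,0.463],0],[0.4,[0,-0.013,0.463],0]]}}

```text
time: 3.73
tool_pos: [0.4046, -0.0242, 0.0383]
tool_rot: [0.001, 0.17, 0.986, 0.0]
contact_force: [0.2, 0.7, 1.2]
gripper_width: 0.701
grasp_force: 0.0
```

```bash
python3 -c "
from h import *
where((-.145,.058,.032),0)"
```

```text
t 3.73 tcp case [-0.1424  0.1221  0.0383] yaw 0.0009 F [0.2 0.7 1.2] w 0.701
shift [-0.4272 -0.0176  0.0425]
turn 0.0001
```

Request:
{"method": "arm_command", "body": {"moves": [[0.4,[0,0,0],0],[0.4,[0,0,0],0],[0.4,[0,0,0],0]]}}

```text
time: 3.98
tool_pos: [0.405, -0.025, 0.0386]
tool_rot: [0.002, 0.17, 0.985, -0.0]
contact_force: [0.5, 0.6, 0.1]
gripper_width: 0.705
grasp_force: 0.0
```

Request:
{"method": "arm_command", "body": {"moves": [[0.4,[0,0,0.043],0],[0.4,[0,0,0.043],0],[0.4,[-0.03,-0.015,0.043],0],[0.4,[-0.06,-0.015,0.043],0],[0.4,[-0.09,-0.015,0.043],0],[0.4,[-0.12,-0.015,0.043],0],[0.4,[-0.15,-0.015,0.043],0],[0.4,[-0.18,-0.015,0.043],0],[0.4,[-0.2,-0.015,0.043],0],[0.4,[-0.2,-0.015,0.043],0]]}}

```text
time: 4.82
tool_pos: [0.432, -0.0372, 0.0306]
tool_rot: [0.0, 0.17, 0.985, -0.0]
contact_force: [0.4, 1.5, -1.0]
gripper_width: 0.697
grasp_force: 0.0
```

Run:
```python
from h import *
where((-.145,.058,.032),0)
p=manip.grab_frame("scene")
cv2.imwrite("pics/s2.png",cv2.resize(p["frame"][130:290,200:400,::-1],None,fx=3,fy=3.))
```

```text
t 4.82 tcp case [-0.1455  0.092   0.0306] yaw -0.0006 F [ 0.4  1.5 -1. ] w 0.697
shift [-0.2265  0.0037 -0.0091]
turn -0.0001
```

View pics/s2.png

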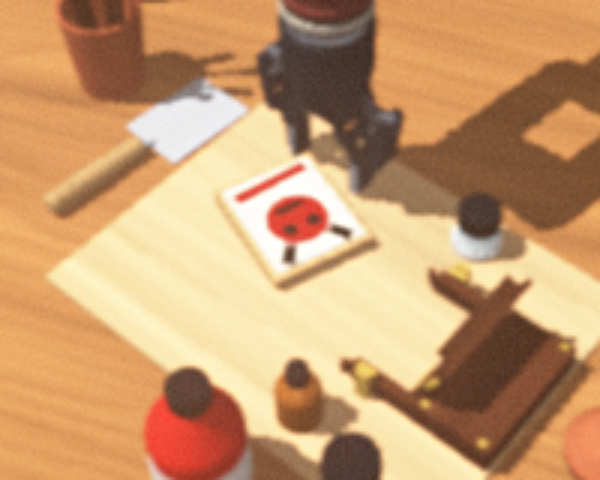

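Left finger is at the panel's rear corner (297,155), the right one is still clear, and the panel has begun turning. Continue.

Request:
{"method": "arm_command", "body": {"moves": [[0.4,[-0.03,0,0],0],[0.4,[-0.06,0,0],0],[0.4,[-0.09,0,0],0],[0.4,[-0.12,0,0],0],[0.4,[-0.15,0,0],0],[0.4,[-0.18,0,0],0],[0.4,[-0.21,0,0],0],[0.4,[-0.21,0,0],0],[0.4,[-0.21,0,0],0]]}}

```text
time: 5.62
tool_pos: [0.4615, -0.0478, 0.0306]
tool_rot: [0.0, 0.17, 0.985, -0.0]
contact_force: [-0.0, 0.6, 0.3]
gripper_width: 0.699
grasp_force: 0.0
```

Run:
```python
from h import *
where((-.145,.058,.032),0)
p=manip.grab_frame("scene")
qp,f=fit((p,),rect(-.055,.055,-.046,.046,.019),[*T(Q,(-.133,.004,0))[0,:2],Q[2]-.03])
c=tocase([[*qp[:2],0]]); print(c,qp[2]-Q[2],f)
a=cv2.resize(p["frame"][130:290,200:400,::-1],None,fx=3,fy=3.)
for u in proj(p,T(qp,rect(-.055,.055,-.046,.046,.019))): cv2.circle(a,tuple(int(z) for z in (u-[200,130]+.5)*3),0,(0,255,0),-1)
cv2.imwrite("pics/s3.png",a)
```

```text
t 5.62 tcp case [-0.1456  0.0607  0.0306] yaw -0.0006 F [-0.   0.6  0.3] w 0.699
shift [-0.0178  0.0038 -0.0095]
turn -0.0001
[[-0.10988291  0.02453003  0.        ]] -0.22796758295537822 -0.3107087314128876
```

View pics/s3.png

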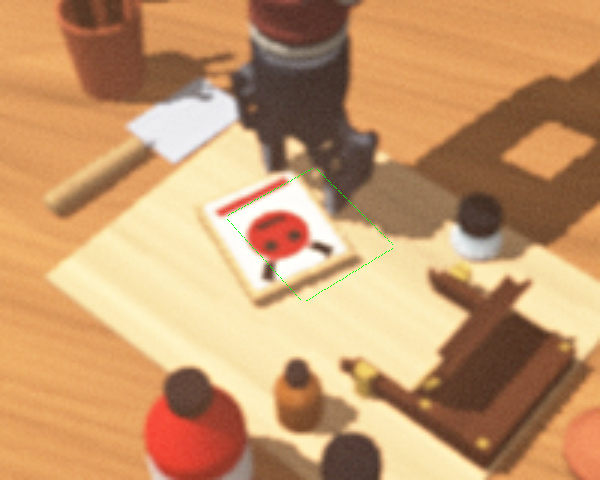

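The gradient fit was wrong. By eye the panel's top corners are at about (200,209), (257,293), (357,252) in the crop. I'll fit on a colour mask instead.

```bash
cat >> h.py <<'E'
def pmask(p):
    f=p["frame"].astype(int); r,g,b=f[...,0],f[...,1],f[...,2]
    return ((r-b<45)&(r>150)|(r-g>90)).astype(np.float32)
def pfit(p,q0):
    "panel pose in case frame from the paint's mask; q0 = (x,y,ang) in case"
    m=cv2.GaussianBlur(pmask(p),(0,0),.7); best=None
    gx,gy=np.meshgrid(np.linspace(-.064,.064,65),np.linspace(-.056,.056,57))
    G=np.c_[gx.ravel(),gy.ravel(),np.full(gx.size,.0205)]
    ins=(abs(G[:,0])<.049)&(abs(G[:,1])<.04)
    def f(q):
        uv=proj(p,T(Q,T(q*[1,1,20],G))).astype(np.float32); v=cv2.remap(m,uv[:,0],uv[:,1],1).ravel()
        return v[~ins].mean()-v[ins].mean()
    q=np.array(q0)/[1,1,20]
    for k in range(3): q=minimize(f,q,method="Nelder-Mead",options=dict(initial_simplex=q+np.vstack([np.zeros(3),np.eye(3)*.01/(k+1)]),xatol=1e-5,fatol=1e-5)).x
    return q*[1,1,20],f(q)
E
python3 - <<'E'
from h import *
import pickle
P=pickle.load(open("p0.pkl","rb"))
for n in P: print(n,pfit(P[n],[-.133,.026,-.33]))
p=manip.grab_frame("scene")
q,f=pfit(p,[-.135,.01,-.1]);print(q,f)
u=np.array([(200,209),(257,293),(357,252)])/3+[200,130]; print(tocase(atz(p,u,.019)).round(4))
E
```

```text
scene (array([-0.13318548,  0.02998309, -0.35882044]), np.float32(-0.70322657))
top (array([-0.13112628,  0.0288816 , -0.3531589 ]), np.float32(-0.6743403))
[-0.13411183  0.0073335  -0.37516671] -0.6984015
[[-0.1939 -0.0154  0.019 ]
 [-0.099  -0.0491  0.019 ]
 [-0.0645  0.0326  0.019 ]]
```

The panel slid (y 29→7 mm) but its angle is still -0.37, because the corner went into the finger gap. I'll retreat, close the fingers, and push at the rear +y corner for half the turn.

Request:
{"method": "arm_command", "body": {"moves": [[0.4,[0.13,0,-0.016],0],[0.4,[0.262,0,-0.03],0],[-1,[0.262,-0.083,-0.03],0],[-1,[0.262,-0.083,-0.03],0],[-1,[0.262,-0.083,-0.03],0],[-1,[0.262,-0.083,-0.03],0],[-1,[0.262,-0.083,-0.03],0],[-1,[0.262,-0.083,-0.016],0],[-1,[0.232,-0.083,-0.016],0],[-1,[0.202,-0.083,-0.016],0],[-1,[0.172,-0.083,-0.016],0],[-1,[0.142,-0.083,-0.016],0],[-1,[0.112,-0.083,-0.016],0],[-1,[0.082,-0.083,-0.016],0],[-1,[0.052,-0.083,-0.016],0],[-1,[0.042,-0.083,-0.016],0],[-1,[0.042,-0.083,-0.016],0]]}}

```text
time: 7.13
tool_pos: [0.4512, -0.0573, 0.0328]
tool_rot: [0.0, 0.17, 0.985, 0.0]
contact_force: [0.0, -0.5, -0.2]
gripper_width: -0.003
grasp_force: 0.0
```

Run:
```python
from h import *
where((-.158,.067,.033),0)
p=manip.grab_frame("scene")
for a in(-.1,-.3):print(pfit(p,[-.135,.0,a]))
```

```text
t 7.13 tcp case [-0.158   0.0671  0.0328] yaw -0.0006 F [ 0.  -0.5 -0.2] w -0.003
shift [-0.0008  0.0001 -0.0011]
turn -0.0001
(array([-0.13115686, -0.00121697, -0.30800998]), np.float32(-0.70666426))
(array([-0.13140255, -0.00110888, -0.30867356]), np.float32(-0.7066687))
```

The panel's rotational resistance is higher than I assumed: it is now at (-131,-1) mm, -0.31 rad. Next I push its rear edge with two fingers facing case +x. The -y corner is hit first, which turns it square as it advances.

Request:
{"method": "arm_command", "body": {"moves": [[-1,[0.15,0,0],0],[0.18,[0.15,0,-0.25],0.02],[0.18,[0.15,0,-0.4],0.04],[0.18,[0.05,-0.2,-0.4],0.06],[0.18,[-0.05,-0.44,-0.4],0.08],[0.18,[-0.25,-0.447,-0.4],0.1],[0.18,[-0.453,-0.447,-0.4],0.12],[0.18,[-0.453,-0.447,-0.4],0.14],[0.18,[-0.453,-0.447,-0.4],0.16],[0.18,[-0.453,-0.447,-0.4],0.18],[0.18,[-0.453,-0.447,-0.4],0.2],[0.18,[-0.453,-0.447,-0.4],0.22],[0.18,[-0.453,-0.447,-0.4],0.24],[0.18,[-0.453,-0.447,-0.4],0.25],[0.18,[-0.453,-0.447,-0.4],0.25],[0.18,[-0.453,-0.447,-0.4],0.25]]}}

```text
time: 8.52
tool_pos: [0.4923, -0.143, 0.0929]
tool_rot: [0.0, 0.817, 0.577, 0.0]
contact_force: [0.5, -0.5, -0.2]
gripper_width: 0.59
grasp_force: 0.0
```

Run:
```python
from h import *
where((-.225,-.001,.031),-np.pi/2)
p=manip.grab_frame("scene")
print(pfit(p,[-.135,.0,-.3]))
```

```text
t 8.52 tcp case [-0.225  -0.0003  0.0929] yaw -1.5693 F [ 0.5 -0.5 -0.2] w 0.59
shift [0.     0.0044 0.4126]
turn 0.0002
(array([-0.12907637, -0.00245729, -0.27318392]), np.float32(-0.6537445))
```

Request:
{"method": "arm_command", "body": {"moves": [[0.18,[0,0,0.2],0],[0.18,[0,0,0.4],0],[0.18,[0,0,0.41],0],[0.18,[0.05,0,0.41],0],[0.18,[0.1,0,0.41],0],[0.18,[0.125,0,0.41],0],[0.18,[0.15,0,0.41],0],[0.18,[0.175,0,0.41],0],[0.18,[0.2,0,0.41],0],[0.18,[0.225,0,0.41],0],[0.18,[0.25,0,0.41],0],[0.18,[0.25,0,0.41],0]]}}

```text
time: 9.57
tool_pos: [0.5052, -0.1072, 0.0316]
tool_rot: [-0.0, 0.817, 0.577, 0.0]
contact_force: [-0.6, -0.2, 0.4]
gripper_width: 0.588
grasp_force: 0.1
```

Run:
```python
from h import *
where((-.175,-.001,.031),-np.pi/2)
p=manip.grab_frame("scene")
print(pfit(p,[-.12,.0,-.25]))
a=cv2.resize(p["frame"][130:290,200:400,::-1],None,fx=3,fy=3.)
cv2.imwrite("pics/s4.png",a)
```

```text
t 9.57 tcp case [-0.1869 -0.0004  0.0316] yaw -1.5708 F [-0.6 -0.2  0.4] w 0.588
shift [0.0793 0.0038 0.0038]
turn 0.0
(array([-0.11169806,  0.00396541, -0.2154393 ]), np.float32(-0.64686954))
```

View pics/s4.png

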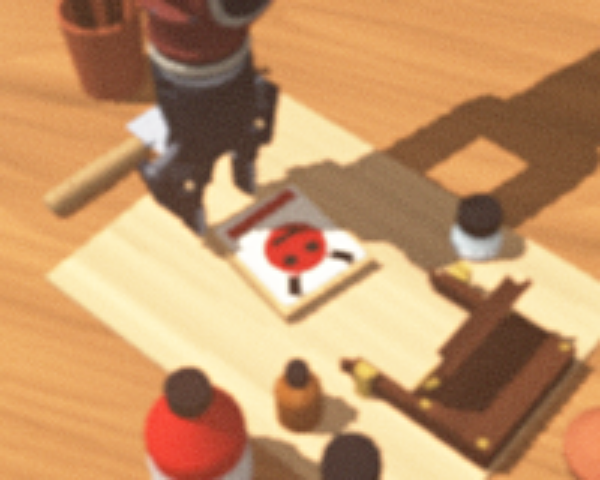

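The -y finger is at the rear corner (205,225) and the panel is turning (≈-0.22). The arm's shadow now lies on the paint, so I relax the mask. Continuing.

Request:
{"method": "arm_command", "body": {"moves": [[0.18,[0.025,0,0],0],[0.18,[0.05,0,0],0],[0.18,[0.075,0,0],0],[0.18,[0.1,0,0],0],[0.18,[0.1,0,0],0]]}}

```text
time: 10.03
tool_pos: [0.5099, -0.0928, 0.0311]
tool_rot: [-0.0, 0.817, 0.577, 0.0]
contact_force: [-0.1, 0.0, -0.2]
gripper_width: 0.59
grasp_force: 0.0
```

```bash
cat >> h.py <<'E'
def pmask(p):
    f=p["frame"].astype(int); r,g,b=f[...,0],f[...,1],f[...,2]
    return ((r-b<.28*r)&(r>105)|(r-g>.5*r)&(r>90)).astype(np.float32)
E
python3 - <<'E'
from h import *
where()
p=manip.grab_frame("scene")
for a in (-.1,-.25): print(pfit(p,[-.10,.0,a]))
E
```

```text
t 10.03 tcp case [-0.1718 -0.      0.0311] yaw -1.5707 F [-0.1  0.  -0.2] w 0.59
(array([-0.09839421,  0.00952833, -0.10461032]), np.float32(-0.6489634))
(array([-0.09829313,  0.00964056, -0.09737312]), np.float32(-0.6491053))
```

Request:
{"method": "arm_command", "body": {"moves": [[0.18,[-0.1,0,0],0],[0.18,[-0.1,0,-0.2],0],[0.4,[-0.1,0,-0.42],-0.02],[0.4,[-0.1,-0.27,-0.42],-0.04],[0.4,[0,-0.5,-0.42],-0.06],[0.4,[0.2,-0.7,-0.42],-0.08],[0.4,[0.412,-0.7,-0.42],-0.1],[0.4,[0.412,-0.7,-0.42],-0.12],[0.4,[0.412,-0.7,-0.42],-0.14],[0.4,[0.412,-0.7,-0.42],-0.16],[0.4,[0.412,-0.7,-0.42],-0.18],[0.4,[0.412,-0.7,-0.42],-0.2],[0.4,[0.412,-0.7,-0.42],-0.22],[0.4,[0.412,-0.7,-0.42],-0.24],[0.4,[0.412,-0.7,-0.42],-0.25],[0.4,[0.412,-0.7,-0.42],-0.25],[0.4,[0.412,-0.7,-0.42],-0.25]]}}

```text
time: 11.5
tool_pos: [0.4314, -0.0001, 0.0941]
tool_rot: [-0.0, 0.171, 0.985, 0.0]
contact_force: [0.3, -0.1, -0.9]
gripper_width: 0.7
grasp_force: 0.0
```

Run:
```python
from h import *
where((-.110,.1,.0312),0)
p=manip.grab_frame("scene")
q,f=pfit(p,[-.10,.0,-.1]);print(q,f)
a=cv2.resize(p["frame"][130:290,200:400,::-1],None,fx=3,fy=3.)
for u in proj(p,T(Q,T(q,rect(-.049,.049,-.04,.04,.0205)))): cv2.circle(a,tuple(int(z) for z in (u-[200,130]+.5)*3),0,(0,255,0),-1)
cv2.imwrite("pics/s5.png",a)
```

```text
t 11.5 tcp case [-0.1107  0.1049  0.0941] yaw -0.0024 F [ 0.3 -0.1 -0.9] w 0.7
shift [-0.0331  0.0045  0.4193]
turn -0.0004
[-0.09881872  0.01194935 -0.11733898] -0.5669872
```

View pics/s5.png

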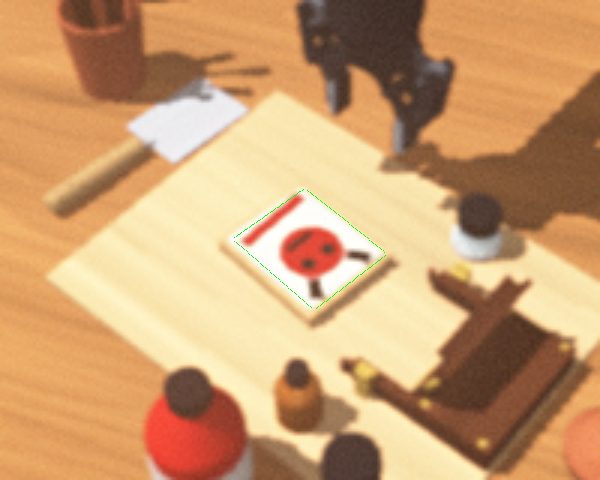

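The overlay matches the paint: panel at (-99,+12) mm, -0.12 rad. Now a two-finger side push will centre and square it, with the rear finger covering the corner at x≈-148.

Request:
{"method": "arm_command", "body": {"moves": [[0.4,[0,0,0.2],0],[0.4,[0,0,0.4],0],[0.4,[0,0,0.418],0],[0.4,[-0.1,0,0.418],0],[0.4,[-0.15,0,0.418],0],[0.4,[-0.175,0,0.418],0],[0.4,[-0.2,0,0.418],0],[0.4,[-0.225,0,0.418],0],[0.4,[-0.25,0,0.418],0],[0.4,[-0.275,0,0.418],0],[0.4,[-0.3,0,0.418],0],[0.4,[-0.32,0,0.418],0],[0.4,[-0.32,0,0.418],0]]}}

```text
time: 12.63
tool_pos: [0.4775, -0.0164, 0.0317]
tool_rot: [0.0, 0.17, 0.985, 0.0]
contact_force: [-0.6, 0.4, 0.4]
gripper_width: 0.701
grasp_force: 0.0
```

Run:
```python
from h import *
where()
p=manip.grab_frame("scene")
print(pfit(p,[-.10,.0,-.05]))
```

```text
t 12.63 tcp case [-0.1107  0.056   0.0317] yaw -0.0005 F [-0.6  0.4  0.4] w 0.701
(array([-0.09522043,  0.00082245, -0.00840591]), np.float32(-0.56461537))
```

Request:
{"method": "arm_command", "body": {"moves": [[0.4,[0.15,0,0],0],[0.4,[0.3,0,-0.05],0],[0.4,[0.3,0,-0.3],0],[0.18,[0.3,0,-0.42],0.02],[0.18,[0.3,-0.25,-0.42],0.04],[0.18,[0.3,-0.5,-0.42],0.06],[0.18,[0.2,-0.72,-0.42],0.08],[0.18,[0,-0.72,-0.42],0.1],[0.18,[-0.2,-0.72,-0.42],0.12],[0.18,[-0.38,-0.72,-0.42],0.14],[0.18,[-0.38,-0.72,-0.42],0.16],[0.18,[-0.38,-0.72,-0.42],0.18],[0.18,[-0.38,-0.72,-0.42],0.2],[0.18,[-0.38,-0.72,-0.42],0.22],[0.18,[-0.38,-0.72,-0.42],0.24],[0.18,[-0.38,-0.72,-0.42],0.25],[0.18,[-0.38,-0.72,-0.42],0.25],[0.18,[-0.38,-0.72,-0.42],0.25]]}}

```text
time: 14.18
tool_pos: [0.4945, -0.1371, 0.0946]
tool_rot: [0.0, 0.817, 0.577, 0.0]
contact_force: [-0.0, -0.3, -0.1]
gripper_width: 0.592
grasp_force: 0.0
```

Run:
```python
from h import *
where((-.19,0,.031),-np.pi/2)
p=manip.grab_frame("scene")
print(pfit(p,[-.10,.0,-.05]))
```

```text
t 14.18 tcp case [-0.2187 -0.0004  0.0946] yaw -1.5692 F [-0.  -0.3 -0.1] w 0.592
shift [ 0.1915 -0.0024  0.4242]
turn 0.0003
(array([-0.09621653,  0.0008405 ,  0.02435524]), np.float32(-0.6658223))
```

Request:
{"method": "arm_command", "body": {"moves": [[0.18,[0,0,0.2],0],[0.18,[0,0,0.4],0],[0.18,[0,0,0.422],0],[0.18,[0.15,0,0.422],0],[0.18,[0.28,0,0.422],0],[0.18,[0.34,0,0.422],0],[0.18,[0.375,0,0.422],0],[0.18,[0.41,0,0.422],0],[0.18,[0.445,0,0.422],0],[0.18,[0.48,0,0.422],0],[0.18,[0.515,0,0.422],0],[0.18,[0.55,0,0.422],0],[0.18,[0.585,0,0.422],0],[0.18,[0.62,0,0.422],0],[0.18,[0.655,0,0.422],0],[0.18,[0.69,0,0.422],0],[0.18,[0.725,0,0.422],0],[0.18,[0.76,0,0.422],0],[0.18,[0.8,0,0.422],0],[0.18,[0.8,0,0.422],0]]}}

```text
time: 15.9
tool_pos: [0.5349, -0.0228, 0.0312]
tool_rot: [-0.0, 0.817, 0.577, 0.0]
contact_force: [0.3, -0.5, 0.4]
gripper_width: 0.588
grasp_force: 0.0
```

Run:
```python
from h import *
where((-.009,0,.031),-np.pi/2)
p=manip.grab_frame("scene")
print(pfit(p,[-.03,.0,0]))
a=cv2.resize(p["frame"][130:290,220:420,::-1],None,fx=3,fy=3.)
cv2.imwrite("pics/s6.png",a)
```

```text
t 15.9 tcp case [-0.0974 -0.0002  0.0312] yaw -1.5707 F [ 0.3 -0.5  0.4] w 0.588
shift [ 0.5897 -0.001   0.0018]
turn 0.0
(array([-2.83022413e-02, -2.93718914e-05, -2.27631406e-02]), np.float32(-0.6765032))
```

View pics/s6.png

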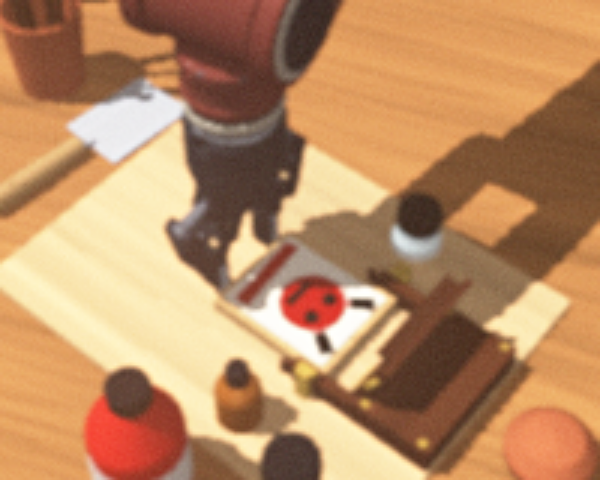

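The panel's nose is inside the fins, centred and square. Continue into the channel.

Request:
{"method": "arm_command", "body": {"moves": [[0.18,[0.035,0,0],0],[0.18,[0.07,0,0],0],[0.18,[0.105,0,0],0],[0.18,[0.14,0,0],0],[0.18,[0.175,0,0],0],[0.18,[0.21,0,0],0],[0.18,[0.245,0,0],0],[0.18,[0.28,0,0],0],[0.18,[0.315,0,0],0],[0.18,[0.35,0,0],0],[0.18,[0.385,0,0],0],[0.18,[0.42,0,0],0],[0.18,[0.455,0,0],0],[0.18,[0.49,0,0],0],[0.18,[0.49,0,0],0]]}}

```text
time: 17.2
tool_pos: [0.5598, 0.0461, 0.0315]
tool_rot: [-0.0, 0.817, 0.577, 0.0]
contact_force: [0.0, -0.2, 0.1]
gripper_width: 0.588
grasp_force: 0.0
```

Request:
{"method": "arm_command", "body": {"moves": [[0.18,[0.02,0,0],0],[0.18,[0.03,0,0],0],[0.18,[0.03,0,0],0]]}}

```text
time: 17.45
tool_pos: [0.561, 0.0496, 0.0315]
tool_rot: [0.0, 0.817, 0.576, 0.0]
contact_force: [-0.4, 0.4, 0.4]
gripper_width: 0.591
grasp_force: 0.0
```

Request:
{"method": "arm_command", "body": {"moves": [[0.18,[0.015,0,0],0],[0.18,[0.02,0,0],0],[0.18,[0.02,0,0],0]]}}

```text
time: 17.7
tool_pos: [0.562, 0.0522, 0.0315]
tool_rot: [0.0, 0.817, 0.576, 0.0]
contact_force: [-0.7, -1.4, 0.7]
gripper_width: 0.591
grasp_force: 0.6
```

Run:
```python
from h import *
where((-.009,0,.031),-np.pi/2)
```

```text
t 17.7 tcp case [-0.0177 -0.0006  0.0315] yaw -1.5713 F [-0.7 -1.4  0.7] w 0.591
shift [ 0.0581 -0.0038  0.0032]
turn -0.0001
```

Request:
{"method": "arm_command", "body": {"moves": [[0.18,[0.01,0,0],0],[0.18,[0.02,0,0],0],[0.18,[0.02,0,0],0]]}}

```text
time: 17.95
tool_pos: [0.563, 0.0552, 0.0315]
tool_rot: [0.0, 0.817, 0.576, 0.0]
contact_force: [-0.5, -0.7, 1.1]
gripper_width: 0.589
grasp_force: 0.7
```

Request:
{"method": "arm_command", "body": {"moves": [[0.18,[0.01,0,0],0],[0.18,[0.02,0,0],0],[0.18,[0.02,0,0],0]]}}

```text
time: 18.2
tool_pos: [0.564, 0.0581, 0.0314]
tool_rot: [0.0, 0.817, 0.576, 0.0]
contact_force: [-0.2, -1.5, 0.7]
gripper_width: 0.588
grasp_force: 0.7
```

Run:
```python
from h import *
where((-.009,0,.031),-np.pi/2)
p=manip.grab_frame("scene")
a=cv2.resize(p["frame"][150:270,280:420,::-1],None,fx=4,fy=4.,interpolation=2)
cv2.imwrite("pics/s7.png",a)
```

```text
t 18.2 tcp case [-0.0115 -0.0005  0.0314] yaw -1.5712 F [-0.2 -1.5  0.7] w 0.588
shift [ 0.0166 -0.0035  0.0027]
turn -0.0001
```

View pics/s7.png

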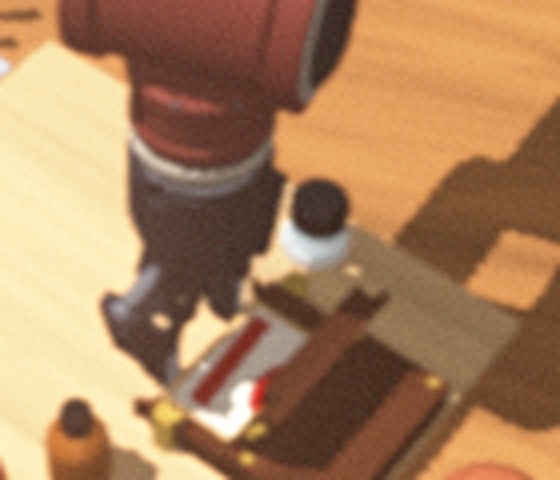

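The panel is nearly in, fingers at the rear edge (180,380). Keep creeping until the back stop gives a clear force.

Request:
{"method": "arm_command", "body": {"moves": [[0.18,[0.007,0,0],0],[0.18,[0.014,0,0],0],[0.18,[0.014,0,0],0]]}}

```text
time: 18.5
tool_pos: [0.5646, 0.06, 0.0314]
tool_rot: [0.0, 0.817, 0.576, 0.0]
contact_force: [-0.0, -1.4, 1.6]
gripper_width: 0.59
grasp_force: 0.8
```

Request:
{"method": "arm_command", "body": {"moves": [[0.18,[0.007,0,0],0],[0.18,[0.01,0,0],0],[0.18,[0.01,0,0],0]]}}

```text
time: 18.75
tool_pos: [0.565, 0.061, 0.0314]
tool_rot: [0.0, 0.817, 0.577, -0.0]
contact_force: [-1.5, -4.0, 2.9]
gripper_width: 0.591
grasp_force: 1.9
```

Request:
{"method": "arm_command", "body": {"moves": [[0.18,[0.006,0,0],0],[0.18,[0.012,0,0],0],[0.18,[0.012,0,0],0],[0.18,[0.012,0,0],0]]}}

```text
time: 19.08
tool_pos: [0.5652, 0.0612, 0.0313]
tool_rot: [0.001, 0.817, 0.577, -0.002]
contact_force: [-3.0, -9.0, 3.8]
gripper_width: 0.59
grasp_force: 5.1
```

Run:
```python
from h import *
where((-.009,0,.031),-np.pi/2)
```

```text
t 19.08 tcp case [-0.0082 -0.0006  0.0313] yaw -1.5706 F [-3.  -9.   3.8] w 0.59
shift [-0.0054 -0.0038  0.0023]
turn 0.0
```

It is home: about 10 N against the stop, with the tool at x≈-8 mm, which matches rear edge +2 plus half pad 11. Back off straight, rise, and go over behind the cover with fingers shut.

Request:
{"method": "arm_command", "body": {"moves": [[0.18,[-0.1,0,0],0],[0.18,[-0.35,0,0],0],[0.18,[-0.35,0,-0.2],0],[-1,[-0.35,0,-0.45],0],[-1,[-0.35,0,-0.7],0],[-1,[-0.35,0,-0.95],0],[-1,[-0.35,0,-0.95],0],[-1,[-0.35,0,-0.95],0],[-1,[-0.35,0,-0.95],0]]}}

```text
time: 19.83
tool_pos: [0.5478, 0.014, 0.1734]
tool_rot: [-0.0, 0.817, 0.577, 0.0]
contact_force: [-0.2, -0.3, -0.0]
gripper_width: 0.001
grasp_force: 0.0
```

Run:
```python
from h import *
where((.115,0,.17),-np.pi/2)
p=manip.grab_frame("scene")
f=4
a=cv2.resize(p["frame"][170:280,310:430,::-1],None,fx=f,fy=f,interpolation=2)
print(pfit(p,[.05,0,0]))
for ph,col in((1.65,(255,0,0)),(1.8,(0,255,0)),(1.95,(0,255,255)),(2.1,(255,0,255))):
    x=.054-.06*np.cos(ph)+.003*np.sin(ph);z=.028+.06*np.sin(ph)+.003*np.cos(ph)
    for y in np.linspace(-.0525,.0525,60):
        u=proj(p,T(Q,(x,y,z)))[0];cv2.circle(a,tuple(int(v) for v in (u-[310,170]+.5)*f),0,col,-1)
for u in proj(p,T(Q,np.c_[np.full(40,.002),np.linspace(-.046,.046,40),np.full(40,.019)])): cv2.circle(a,tuple(int(v) for v in (u-[310,170]+.5)*f),0,(255,255,0),-1)
cv2.imwrite("pics/s8.png",a)
```

```text
t 19.83 tcp case [-0.0585 -0.      0.1734] yaw -1.571 F [-0.2 -0.3 -0. ] w 0.001
shift [ 1.1565e+00 -5.0000e-04  2.3700e-02]
turn -0.0
(array([0.0064159 , 0.00343564, 1.62565339]), np.float32(-0.40436894))
```

View pics/s8.png

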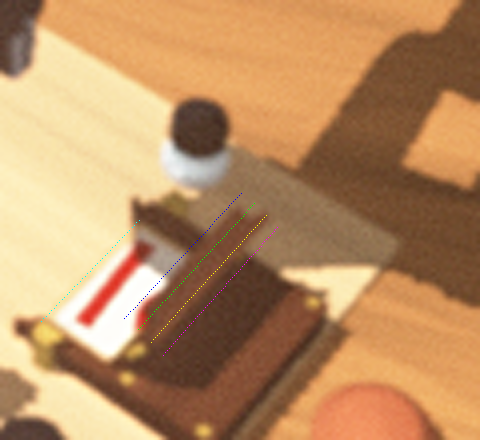

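The panel is fully in (rear edge at the cyan line) and the cover stands at about 1.85 rad, top edge at x≈73, z≈85 mm. Move behind it.

Request:
{"method": "arm_command", "body": {"moves": [[-1,[0.25,0,0],0],[-1,[0.5,0,0],0],[-1,[0.75,0,0],0],[-1,[1,0,0],0],[-1,[1,0,0],0],[-1,[1,0,0],0]]}}

```text
time: 20.38
tool_pos: [0.5973, 0.1565, 0.1709]
tool_rot: [-0.001, 0.816, 0.578, -0.002]
contact_force: [0.4, 0.2, -0.3]
gripper_width: 0.003
grasp_force: 0.0
```

Request:
{"method": "arm_command", "body": {"moves": [[-1,[0.17,0,0],0],[-1,[0.17,0,0],0],[-1,[0.17,0,0.2],0],[-1,[0.17,0,0.4],0],[-1,[0.17,0,0.58],0],[-1,[0.17,0,0.58],0],[-1,[0.17,0,0.58],0]]}}

```text
time: 20.97
tool_pos: [0.6046, 0.1774, 0.084]
tool_rot: [-0.001, 0.817, 0.576, -0.003]
contact_force: [0.0, 0.1, -0.1]
gripper_width: 0.003
grasp_force: 0.0
```

Run:
```python
from h import *
W=[(.09,.086),(.068,.088),(.053,.091),(.039,.09),(.025,.084),(.017,.074),(.012,.064),(.011,.056),(.011,.053)]
for w in W: where((w[0],0,w[1]),-np.pi/2)
```

```text
t 20.97 tcp case [0.1146 0.0012 0.084 ] yaw -1.5723 F [ 0.   0.1 -0.1] w 0.003
shift [-0.1638  0.0083 -0.0128]
turn -0.0002
t 20.97 tcp case [0.1146 0.0012 0.084 ] yaw -1.5723 F [ 0.   0.1 -0.1] w 0.003
shift [-0.3105  0.0085 -0.0257]
turn -0.0002
t 20.97 tcp case [0.1146 0.0012 0.084 ] yaw -1.5723 F [ 0.   0.1 -0.1] w 0.003
shift [-0.4106  0.0085 -0.0454]
turn -0.0002
t 20.97 tcp case [0.1146 0.0012 0.084 ] yaw -1.5723 F [ 0.   0.1 -0.1] w 0.003
shift [-0.5039  0.0087 -0.0384]
turn -0.0002
t 20.97 tcp case [0.1146 0.0012 0.084 ] yaw -1.5723 F [ 0.   0.1 -0.1] w 0.003
shift [-0.5971  0.009   0.0019]
turn -0.0002
t 20.97 tcp case [0.1146 0.0012 0.084 ] yaw -1.5723 F [ 0.   0.1 -0.1] w 0.003
shift [-0.6502  0.0095  0.0687]
turn -0.0002
t 20.97 tcp case [0.1146 0.0012 0.084 ] yaw -1.5723 F [ 0.   0.1 -0.1] w 0.003
shift [-0.6833  0.0099  0.1355]
turn -0.0002
t 20.97 tcp case [0.1146 0.0012 0.084 ] yaw -1.5723 F [ 0.   0.1 -0.1] w 0.003
shift [-0.6898  0.0102  0.1889]
turn -0.0002
t 20.97 tcp case [0.1146 0.0012 0.084 ] yaw -1.5723 F [ 0.   0.1 -0.1] w 0.003
shift [-0.6897  0.0103  0.2089]
turn -0.0002
```

Request:
{"method": "arm_command", "body": {"moves": [[-1,[-0.08,0.009,-0.006],0],[-1,[-0.16,0.009,-0.013],0],[-1,[-0.21,0.009,-0.018],0],[-1,[-0.26,0.009,-0.022],0],[-1,[-0.31,0.009,-0.026],0],[-1,[-0.36,0.009,-0.036],0],[-1,[-0.41,0.009,-0.045],0],[-1,[-0.455,0.009,-0.043],0],[-1,[-0.5,0.009,-0.038],0],[-1,[-0.55,0.009,-0.02],0],[-1,[-0.6,0.009,0.002],0],[-1,[-0.625,0.009,0.035],0],[-1,[-0.65,0.009,0.069],0],[-1,[-0.67,0.009,0.102],0],[-1,[-0.683,0.009,0.136],0],[-1,[-0.683,0.009,0.136],0]]}}

```text
time: 22.3
tool_pos: [0.573, 0.0816, 0.0651]
tool_rot: [-0.0, 0.817, 0.576, -0.001]
contact_force: [-0.3, 0.0, -0.2]
gripper_width: -0.003
grasp_force: 0.0
```

Request:
{"method": "arm_command", "body": {"moves": [[-1,[-0.02,0,0.02],0],[-1,[-0.03,0,0.04],0],[-1,[-0.03,0,0.055],0],[-1,[-0.03,0,0.055],0]]}}

```text
time: 22.63
tool_pos: [0.572, 0.0774, 0.0575]
tool_rot: [0.0, 0.817, 0.577, -0.001]
contact_force: [0.9, -0.1, -0.6]
gripper_width: 0.001
grasp_force: 0.2
```

Run:
```python
from h import *
where((.006,0,.056),-np.pi/2)
```

```text
t 22.63 tcp case [ 0.0094 -0.0015  0.0575] yaw -1.571 F [ 0.9 -0.1 -0.6] w 0.001
shift [-0.0224 -0.0101  0.01  ]
turn -0.0
```

Now press down in small steps, watching the force.

Request:
{"method": "arm_command", "body": {"moves": [[-1,[-0.02,0,0.015],0],[-1,[-0.02,0,0.03],0],[-1,[-0.02,0,0.03],0],[-1,[-0.02,0,0.03],0]]}}

```text
time: 22.97
tool_pos: [0.5716, 0.0747, 0.0557]
tool_rot: [-0.0, 0.817, 0.577, -0.0]
contact_force: [-6.2, 0.9, 13.2]
gripper_width: -0.001
grasp_force: 6.3
```

Request:
{"method": "arm_command", "body": {"moves": [[-1,[0,0,0.01],0],[-1,[0,0,0.02],0],[-1,[0,0,0.02],0],[-1,[0,0,0.02],0]]}}

```text
time: 23.3
tool_pos: [0.5719, 0.0746, 0.0552]
tool_rot: [-0.0, 0.817, 0.577, -0.001]
contact_force: [-13.0, 0.0, 25.8]
gripper_width: -0.003
grasp_force: 13.4
```

Run:
```python
from h import *
where((.006,0,.056),-np.pi/2)
p=manip.grab_frame("scene")
a=cv2.resize(p["frame"][170:280,310:430,::-1],None,fx=4,fy=4,interpolation=2)
cv2.imwrite("pics/s9.png",a)
```

```text
t 23.3 tcp case [ 0.0068 -0.0024  0.0552] yaw -1.5707 F [-13.    0.   25.8] w -0.003
shift [-0.005  -0.016  -0.0052]
turn 0.0
```

26 N with the tips at z≈30 mm, so the cover is down on its stop. Lift off and verify numerically; the picture allowance is spent (I count 11 views, one over).

Request:
{"method": "arm_command", "body": {"moves": [[-1,[0,0,-0.2],0],[-1,[0,0,-0.5],0],[-1,[0,0,-0.75],0],[-1,[-0.2,0,-0.95],0],[-1,[-0.45,0,-0.95],0],[-1,[-0.7,0,-0.95],0],[-1,[-0.9,0,-0.95],0],[-1,[-0.9,0,-0.95],0],[-1,[-0.9,0,-0.95],0]]}}

```text
time: 24.1
tool_pos: [0.5252, -0.0539, 0.1927]
tool_rot: [-0.0, 0.818, 0.575, -0.0]
contact_force: [-0.3, 1.1, 1.0]
gripper_width: -0.002
grasp_force: 0.0
```

Run:
```python
from h import *
where()
import pickle
for p in (pickle.load(open("p0.pkl","rb"))["scene"],manip.grab_frame("scene")):
    f=cv2.GaussianBlur(p["frame"],(0,0),1)
    # patches on shut cover top (z .031), in front of the mouth, and where the open cover's edge stood
    for n,X in(("covertop",[(x,y,.031) for x in(0,.02,.04) for y in(-.035,0,.035)]),("front board",[(-.03,y,.005) for y in(-.03,0,.03)]),("open edge",[(.07,y,.08) for y in(-.04,0,.04)])):
        print(n,[tuple(f[int(round(v)),int(round(u))].tolist()) for u,v in proj(p,T(Q,X))])
    g=p["frame"].astype(float).mean(2)   # edge scan in x across the shut cover's free edge, y=0
    xs=np.arange(-.03,.012,.003); uv=proj(p,T(Q,np.c_[xs,0*xs,0*xs+.031])).astype(np.float32)
    print("scan",cv2.remap(g.astype(np.float32),uv[:,0],uv[:,1],1).ravel().round().astype(int).tolist())
for n in("palette_knife","urchin","ink_jar","brush_pot","red_bottle","black_bottle"): print(n,[np.round(d["extent"]).astype(int).tolist() for d in manip.search_frame(p,n)[:1]])
```

```text
t 24.1 tcp case [-0.13   -0.0014  0.1927] yaw -1.5743 F [-0.3  1.1  1. ] w -0.002
covertop [(249, 228, 173), (249, 229, 175), (235, 202, 149), (248, 227, 171), (249, 228, 174), (138, 102, 71), (248, 227, 173), (245, 219, 163), (154, 116, 81)]
front board [(249, 229, 174), (247, 224, 169), (250, 231, 178)]
open edge [(160, 119, 84), (113, 72, 49), (116, 73, 49)]
scan [220, 219, 220, 220, 219, 218, 219, 220, 219, 219, 217, 218, 220, 218]
covertop [(153, 97, 66), (148, 93, 62), (143, 87, 59), (140, 85, 57), (137, 85, 57), (137, 84, 56), (143, 86, 59), (141, 85, 58), (134, 81, 54)]
front board [(252, 236, 185), (251, 232, 181), (234, 203, 151)]
open edge [(134, 81, 55), (218, 174, 88), (252, 236, 184)]
scan [227, 228, 227, 226, 227, 227, 226, 217, 171, 108, 94, 96, 93, 100]
palette_knife [[215, 159, 282, 200]]
urchin [[387, 264, 422, 294]]
ink_jar [[291, 248, 304, 275]]
brush_pot [[210, 91, 248, 163]]
red_bottle [[251, 254, 285, 303]]
black_bottle []
```

The cover lies flat, its free edge scanning at x≈-6 mm as expected when shut, and it has stayed down since the gripper lifted clear. Handing in.

```bash
python3 -c "
from plant import manip
print(manip.job_done())"
```

```text
the job is handed in; nothing more can be done
None
```

The panel is home against the back stop and the cover is pressed shut and stayed down; the job is handed in at about 24 s, no verdict was returned, and I viewed 11 pictures (one over the limit).

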